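# Clamp a medicine bottle with the recessed thumbwheel

## Robot

A 6-joint arm with a two-finger parallel gripper is mounted at the origin on the work surface. World frame = base frame: x ahead of the robot, y to its left, z up, the work surface at z = 0. Lengths are in mm, angles in rad, forces in N, time in s.
With the tool pointing down it reaches from about 250 to 800 mm from the base axis. Payload 8.5 kg.
Tool frame: the origin (TCP) lies at the very end of the fingers, on their centre line; the grasp point (between the pads) lies robot.grip_depth behind it (robot.grip_depth is the distance from the TCP to the grasp point, in mm); z points along the fingers, y is the direction in which the jaws open and shut (so a half turn about z gives the same grasp; the last joint's range is limited). The gripper opens to 85 mm and grips with 20 to 120 N. Pads are 22 mm wide; open, the fingers measure 114 mm over their backs; the gripper's body (76 mm by 85 mm) begins 54 mm behind the grasp point. The pads swing forward as they close: fully open they stand 13 mm farther back than shut.
Start: joints at [1.109, 0.238, -0.013, 1.319, 0, 1.571], TCP at [233.897, 469.966, 205.276] pointing down, gripper open.
Joint ranges: [-2.66, 2.66], [-1.03, 1.9], [-1.14, 1.46], [-1.82, 2.27], [-1.45, 1.34], [-3.14, 3.14]. Speed limits (rad/s): [2.22, 2.22, 2.79, 3.14, 3.14, 3.14].

## Interface

Orientations are given as a unit quaternion [w, x, y, z].
In Python, from plant import robot, grab_frame, get_calibration gives the robot as it stands.
- The arm moves only by the tool play_rows, never from a script. Its argument "steps" is a list of rows, each a list of 5 numbers: the shift along the tool's x, y, z in units of 30 cm (1.0 is 30 cm), then the turn about the tool's z in units of 0.5 rad (1.0 is 0.5 rad), then the opening, from 0 (shut) to 1 (fully open). In form: [[tx, ty, tz, spin, gripper], ...]. A call has 1 to 12 rows; each row is the pose to reach, as a shift and turn from the pose measured when the call began, along the tool's axes at that moment; what a row does not reach only later rows make up. A row lasts 1/8 s, in which the tool goes at most 62.5 mm and 10.7 degrees, less where a joint would pass 70% of its speed; a pose out of reach is approached as far as the arm can. A call with a number of a shift or a turn outside -1 to 1 is refused whole. A call with a gripper value outside its range is refused whole. The fingers move at their own pace and stop on an object; the grip force is fixed at half the most. Time passes only in rows, so rows that repeat a pose let the fingers close. It gives the time, the measured TCP pose, the force and the opening at its end, in the units of the state.
- robot.state(): the state, without advancing time (a new reading comes with each control period).
- grab_frame(name): name is "scene" or "top" or "wrist"; returns the picture (384x512x3 uint8, red, green, blue); there is no depth.
- get_calibration(name): a dict with "fx", "fy", "cx", "cy" (pixels), "rvec" (rotation vector, rad) and "tvec" (3), from world to camera coordinates, as OpenCV has them. Camera axes: x right, y down, z forward; pixel columns grow to the right and rows downward; lengths in mm; the calibration is good to about 2 mm. A picture is of the moment at which its call begins: read the wrist's pose just before it. get_calibration takes no time and is no camera call; for the wrist camera it gives the pose at the moment of the call.
- robot.hand_in(): hands the job in, once; it reports no verdict.
The state is a dict: "clock": time; "joint_positions": joint angles; "joint_vel": joint speeds; "joint_torque": joint torques, N m; "tcp_pos": TCP position; "ee_rot": TCP orientation; "wrist_force": force on the tool from outside, world axes, zero at the start; "torque": the same for the moment, N m; "width": finger opening in mm.
Only numpy, scipy, OpenCV 4.12 (cv2) and the standard library are available. Lean on these libraries where they do the work, as an engineer would, in place of code of your own. Each camera call takes 0.05 s, during which the arm holds its last target. There are 200 camera calls.

## Task

Stand the small straight-sided medicine bottle upright in the open bottle clamp, between the vee and the sliding pad, and let go of it. Then, with a fingertip on the bit of rim that shows above the housing, gently roll the clamp's thumbwheel towards the bottle, stroke by stroke, until the pad holds the bottle snug against the vee: stop when you feel it nip, do not crush the bottle or lean hard on the wheel, and do not push the pad itself. Leave the other things on the counter where they are.

Things in the scene. Friction and masses are not known exactly. Their poses are not given: they have to be found in the camera images.
- bottle: the medicine bottle: straight amber cylinder 44 mm in diameter with a paper label and a white ribbed cap almost as wide (43 mm) over its top 18 mm; 88 mm tall in all, about 0.12 kg. Origin at the centre of its underside, z up
- clamp: the bottle clamp, bolted down: grey plate 100 mm (x) by 250 mm (y, -120 to +130 mm), 15 mm thick; origin on the table, yaw varies. Black vee with aluminium back at y -105 to -70 mm, 65 mm high, at most 40 mm wide; white housing 70 mm wide, 60 mm high at y +45 to +125 mm, thumbwheel slot in its top; sliding pad between. The bottle's place is open at both x sides
- seat (a point): on top of the base plate, 15 mm over the table, where the centre of the bottle's underside stands when it is home in the vee; axes as the clamp's. The vee is on the -y side: a bottle held across x and set down 3 to 6 mm to the +y side of this point goes in freely, and the pad then pushes it home
- wheel_top (a point): highest point of the thumbwheel's rim with nothing pressing on it, 68 mm over the table, 8 mm over the top of the housing; axes as the clamp's; fixed to the clamp
- wheel: the thumbwheel: black knurled rubber-edged disc, radius 28 mm, 14 mm wide, axle along the clamp's x, origin at its centre; 8 mm of rim, 39 mm long, shows in the slot. Dragging its top towards the bottle (clamp's -y) closes the pad, 8 mm per rad; it stays where left. It turns with 1 to 2 N at the rim till the pad is stopped; each newton more is 3.5 N more at the pad
- hub: hub on the wheel's fixed axle, hidden in the housing, origin on the axle, turns with the wheel. The wheel's rim sits on it through a rubber bush: pressed, the rim gives 1 mm per 1.2 N in any direction across the axle, 6 mm at most. Pressed too lightly the finger slips over the rim; at 3 to 5 N it grips and can turn hard enough to crush the bottle; more than 18 N damages the bush
- pad: the sliding pad: black block 26 mm wide (x), 40 mm high (18 to 58 mm over the table), 10 mm thick; origin at the centre of the face that meets the bottle. Slides along the clamp's -y; wide open it leaves 28 mm more than the bottle needs, at the start 14 to 22. With 2 N or more it holds the bottle; 9 N crushes it. Only the wheel may drive it, no pushing by hand (over 3 N)
- tall_bottle: bystander: taller amber bottle with a narrow neck, 54 mm in diameter, 150 mm tall; origin under its centre
- squat_jar: bystander: squat amber jar with a broad ribbed cap, 68 mm in diameter, 55 mm tall; origin under its centre
- pen_cup: bystander: empty steel cup, 76 mm wide, 100 mm tall; origin under its centre
- carton: bystander: white carton 50 x 90 x 35 mm; origin under its centre
- tape_roll: bystander: white roll lying flat, 76 mm wide, 20 mm high; origin under its centre
- spatula: bystander: steel spatula 200 mm long lying on the counter
- mortar: bystander: white bowl 100 mm wide, 55 mm high; origin under its centre
Not all that is in view belongs to the job. What is shaped like the bottle but brown or red is not meant.

How it is judged:
By the outcome, as a careful person would: the job done as asked, in the order asked, and still so for the second after the job is handed in, with the robot touching nothing.
It also fails if it takes over 72 s, if anything falls off the work surface, if the arm or the gripper's body presses on something with over 40 N, if the wrist force passes 120 N, or if a joint passes its speed limit or range.

## Working session

There is one attempt and no reset: what is moved stays moved. The work goes in short steps, Python scripts to look and compute and a tool call to move; the robot and the scene stay as the last step left them, time stands still between calls to the robot, and variables do not carry over. Pictures are saved under pics/ and viewed, about 8 in all and at most 12, crops included, and the job is handed in when it is done.

Besides the shell and the picture viewer there is one more tool, called after "Request:" by a JSON object that holds its "fn" and its "kwargs", one argument or row to a line. play_rows: Moves the arm, as the interface text tells. Shifts and turns lie within -1 to 1; 1 stands for 30 cm of shift or 0.5 rad of turn. Its arguments: {"type":"object","properties":{"steps":{"type":"array"}},"required":["steps"]}

```bash
mkdir -p pics; ls; cat > h.py <<'E'
import numpy as np, cv2
from plant import robot, grab_frame, get_calibration
def cal(n):
    c=get_calibration(n); K=np.array([[c["fx"],0,c["cx"]],[0,c["fy"],c["cy"]],[0,0,1.]])
    R=cv2.Rodrigues(np.array(c["rvec"],float))[0]; return K,R,np.array(c["tvec"],float).ravel()
def ray(C,px,z):
    K,R,t=C; o=-R.T@t; d=R.T@np.linalg.solve(K,np.array([px[0],px[1],1.])); return o+d*(z-o[2])/d[2]
def proj(C,p):
    K,R,t=C; q=K@(R@np.array(p,float)+t); return q[:2]/q[2]
def grab(n,f):
    C=cal(n); im=np.ascontiguousarray(grab_frame(n)[:,:,::-1]); cv2.imwrite(f"pics/{f}.png",im); return C,im
E
python3 - <<'E'
from h import *
ims=[]
for n in("scene","top","wrist"):
    C,im=grab(n,n+"0"); print(n,(-C[1].T@C[2]).round()); ims.append(im)
cv2.imwrite("pics/a.png",cv2.resize(ims[1],(800,600)));
print(robot.state()); print(robot.grip_depth)
E
```

```text
pics
scene [1362.  177. 1008.]
top [ 396.   13. 1227.]
wrist [161. 506. 372.]
{'clock': 0.15, 'joint_positions': array([ 1.10902092e+00,  2.38658564e-01, -1.40788774e-02,  1.31920126e+00,
       -2.41025292e-05,  1.57079618e+00]), 'joint_vel': array([ 0.00038628, -0.00116413,  0.00363741, -0.00083649,  0.00044992,
       -0.00099859]), 'joint_torque': array([ 2.58938435e-04, -5.39076984e+01,  3.46598554e+01,  1.44351154e-02,
       -1.58075801e-05,  8.57916149e-06]), 'tcp_pos': array([233.75472328, 469.68784761, 204.81003249]), 'ee_rot': array([-1.18980466e-04,  2.28841645e-01,  9.73463494e-01, -5.58789516e-04]), 'wrist_force': array([-0.03634622,  0.19618883,  0.44234088]), 'torque': array([-0.03075231, -0.0054584 ,  0.06399301]), 'width': 85.34916497809506}
18.700000000000003
```

View pics/a.png

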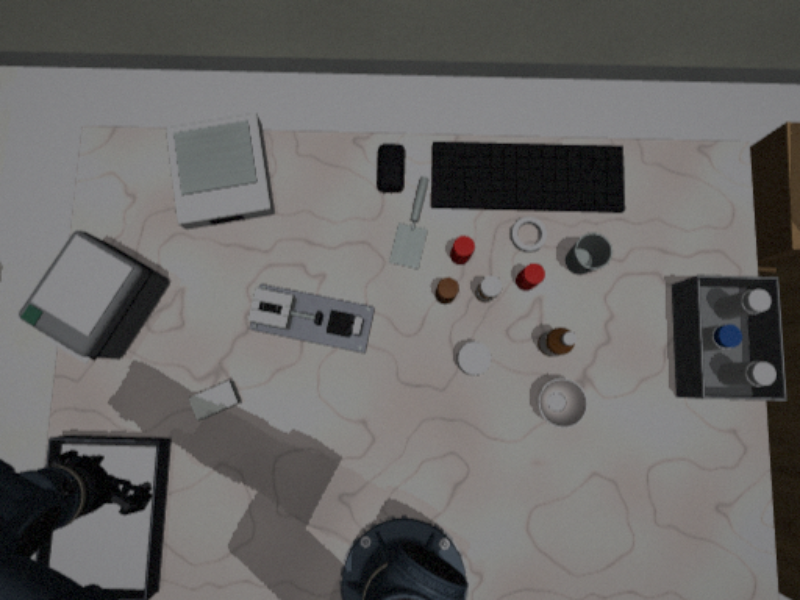

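View pics/scene0.png

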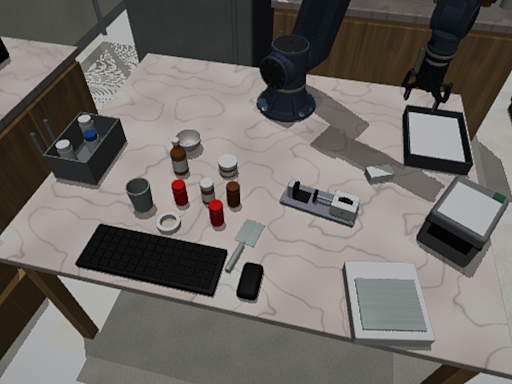

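The top view (800x600) shows the bottle's white cap at (488,288), with red look-alikes at (462,250) and (531,275) and a brown one at (447,290). The clamp plate's corners are near (260,285), (375,308), (365,352) and (250,328), with the housing at left and the vee at right. The scene view agrees.

```bash
python3 - <<'E'
from h import *
T=cal("top"); S=cal("scene"); top=cv2.imread("pics/top0.png"); sc=cv2.imread("pics/scene0.png")
f=512/800
for n,p,z in [("bottle",(488,284),88),("red1",(462,245),88),("red2",(531,270),88),("brown",(447,286),88),("jar",(474,355),55),("tallneck",(569,338),150)]:
    w=ray(T,np.array(p)*f,z); print(n,w.round(), proj(S,w).round())
for p in[(260,285),(375,308),(365,352),(250,328)]: print(ray(T,np.array(p)*f,15).round())
a=cv2.resize(top[165:240,150:250],None,fx=4,fy=4,interpolation=2); b=cv2.resize(top[140:215,270:370],None,fx=4,fy=4,interpolation=2)
c=cv2.resize(sc[170:245,270:370],None,fx=4,fy=4,interpolation=2); d=cv2.resize(sc[160:235,160:260],None,fx=4,fy=4,interpolation=2)
cv2.imwrite("pics/b.png",np.clip(np.vstack([np.hstack([a,b]),np.hstack([c,d])])*1.4,0,255).astype(np.uint8))
E
```

```text
bottle [ 595. -154.   88.] [207. 183.]
red1 [ 674. -101.   88.] [216. 205.]
red2 [ 626. -240.   88.] [178. 186.]
brown [589. -72.  88.] [232. 187.]
jar [ 455. -131.   55.] [227. 162.]
tallneck [ 486. -296.  150.] [175. 140.]
[594. 321.  15.]
[551.  74.  15.]
[457.  92.  15.]
[502. 336.  15.]
```

View pics/b.png

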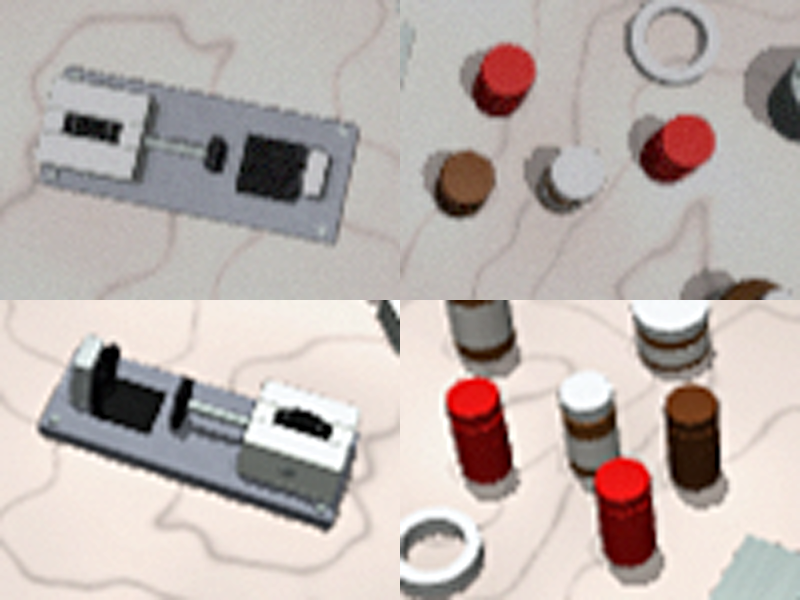

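```bash
cat >> h.py <<'E'
from scipy.spatial.transform import Rotation as Ro
def go(p,yaw=None):
    """units for move to TCP p with tool y at world angle yaw"""
    s=robot.state(); q=s["ee_rot"]; R=Ro.from_quat([q[1],q[2],q[3],q[0]]).as_matrix()
    d=R.T@(np.array(p)-s["tcp_pos"])/300
    cur=np.arctan2(R[1,1],R[0,1]); w=0 if yaw is None else -((yaw-cur+np.pi)%(2*np.pi)-np.pi)/.5
    print("move",d.round(3),"spin",round(w,3),"| t",round(s["clock"],2),"tcp",s["tcp_pos"].round(1),"yaw",round(cur,3),"tiltz",R[:,2].round(3),"F",s["wrist_force"].round(2),"w",round(s["width"],1))
E
python3 - <<'E'
from h import *
go((480,150,210),-.177); T=cal("top"); S=cal("scene")
w=ray(T,(314,183),88); print(w, proj(S,w))
# plate colour rect
u=np.array([.176,.984]); o=np.array([525,201.])
for n,p,z in [("padface",(228,157),40),("pad face top",(226,155),58),("matL",(240,165),15),("matR/veeback",(305,172),65),("wheel l",(64,124),68),("wheel r",(122,132),68)]:
    q=ray(T,(150+p[0]/4,165+p[1]/4),z)[:2]-o; print(n,(q@u).round(1),(q@[.984,-.176]).round(1))
E
```

```text
move [-1.21  -0.588 -0.017] spin 2.572 | t 0.15 tcp [233.8 469.7 204.8] yaw 1.109 tiltz [-0.    -0.001 -1.   ] F [-0.04  0.2   0.44] w 85.3
[ 591.46670515 -158.78320165   88.        ] [205.87269507 182.29525792]
padface -22.2 0.6
pad face top -23.1 0.4
matL -29.4 -1.8
matR/veeback -88.3 -0.8
wheel l 106.2 -2.0
wheel r 59.8 1.0
```

Request:
{"fn": "play_rows", "kwargs": {
  "steps": [
    [-0.18,-0.09,0,0.36,1],
    [-0.36,-0.18,0,0.7,1],
    [-0.54,-0.27,-0.01,1,1],
    [-0.72,-0.36,-0.02,1,1],
    [-0.8,-0.42,-0.02,1,1]
  ]
}}

```text
clock: 0.78
tcp_pos: [393.9, 247.8, 211.0]
ee_rot: [0.0, 0.464, 0.886, -0.001]
wrist_force: [0.1, 1.5, -0.2]
width: 85.6
```

```bash
python3 -c "
from h import *
go((480,150,210),-.177)"
```

```text
move [-0.431  0.05   0.004] spin 1.567 | t 0.78 tcp [393.9 247.8 211. ] yaw 0.607 tiltz [-0.    -0.001 -1.   ] F [ 0.07  1.47 -0.15] w 85.6
```

Request:
{"fn": "play_rows", "kwargs": {
  "steps": [
    [-0.16,0.02,0,0.36,1],
    [-0.32,0.04,0,0.7,1],
    [-0.43,0.05,0,1,1],
    [-0.43,0.05,0,1,1]
  ]
}}

```text
clock: 1.27
tcp_pos: [480.7, 148.7, 210.6]
ee_rot: [0.0, 0.67, 0.742, -0.001]
wrist_force: [0.0, -0.1, -0.1]
width: 85.6
```

Request:
{"fn": "play_rows", "kwargs": {
  "steps": [
    [0,0,0,0.36,1],
    [0,0,0,0.57,1],
    [0,0,0,0.57,1],
    [0,0,0,0.57,1]
  ]
}}

```text
clock: 1.78
tcp_pos: [480.3, 149.2, 210.6]
ee_rot: [0.0, 0.767, 0.641, -0.001]
wrist_force: [0.3, 0.1, 0.2]
width: 85.4
```

```bash
python3 - <<'E'
from h import *
C,im=grab("wrist","w1"); np.savez("pics/w1.npz",K=C[0],R=C[1],t=C[2]); go((480,150,210),-.177)
cv2.imwrite("pics/w1b.png",cv2.resize(np.clip(im*1.3,0,255).astype(np.uint8),(800,600)))
u=np.array([.176,.984])
for yy in(-62,0,84): print(yy,proj(C,[525+.176*yy,201+.984*yy,15]).round())
E
```

```text
move [ 0.003 -0.002  0.002] spin -0.004 | t 1.82 tcp [480.4 149.1 210.7] yaw -0.179 tiltz [-0.001 -0.002 -1.   ] F [-0.34  0.45  0.27] w 85.2
-62 [281. 168.]
0 [282. 121.]
84 [284.  50.]
```

View pics/w1b.png

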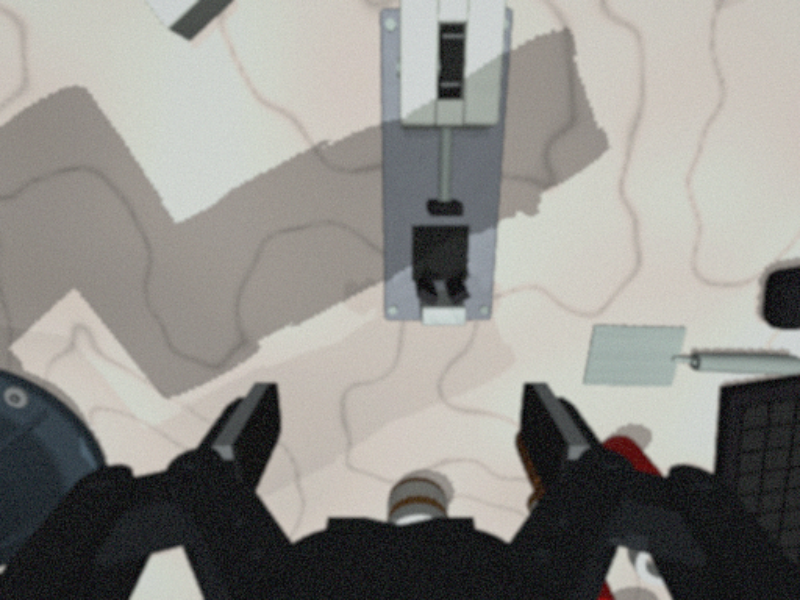

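The wrist view (800x600) shows the plate's vee-end corners at (384,319) and (490,319), the vee apex near (443,278), the pad around (445,207) and the wheel at (440–465, 22–98).

```bash
python3 - <<'E'
from h import *
d=np.load("pics/w1.npz"); C=(d["K"],d["R"],d["t"]); f=.64
P=lambda p,z: ray(C,np.array(p)*f,z)[:2]
bl,br=P((384,319),15),P((490,319),15); tl=P((382,10),15); tr=P((512,10),15)
print("plate",bl,br,np.linalg.norm(br-bl),tl,tr,np.linalg.norm(tl-bl))
# side-edge line fits: left edge, right edge pts
e=[P((383,100),15)-P((384,300),15),P((505,120),15)-P((491,300),15)]
print([np.arctan2(-v[0],v[1]).round(4) for v in e])
yaw=-.177;
for y in (-.177,):
    xa=np.array([np.cos(y),np.sin(y)]); ya=np.array([-xa[1],xa[0]]); o=(bl+br)/2+120*ya; print("o",o)
    for n,p,z in [("wheel t",(452,22),64),("wheel b",(452,99),64),("wheel L",(439,60),68),("wheel R",(465,60),68),("housing front top",(450,125),60),("padfront top",(445,214),58),("pad L",(428,205),58),("pad R",(463,205),58),("vee apex",(443,278),65),("vee back front",(443,307),65),("vee back end",(443,325),65),("tipL",(415,280),65),("tipR",(469,280),65),("mat t",(440,226),15)]:
        q=P(p,z)-o; print(n,"x",(q@xa).round(1),"y",(q@ya).round(1))
E
```

```text
plate [455.71046423  95.40201911] [552.56694002  77.89872698] 98.42531247926858 [500.79658979 336.5272063 ] [595.73620437 319.35781154] 245.30412677726696
[np.float64(-0.1862), np.float64(-0.1834)]
o [525.26797106 204.77553546]
wheel t x -0.3 y 104.3
wheel b x 1.4 y 59.1
wheel L x -8.5 y 81.8
wheel R x 8.6 y 81.7
housing front top x 1.1 y 43.0
padfront top x -0.2 y -18.9
pad L x -13.2 y -12.2
pad R x 13.0 y -12.2
vee apex x -0.9 y -66.9
vee back front x -0.2 y -90.7
vee back end x 0.3 y -106.1
tipL x -22.6 y -68.5
tipR x 19.3 y -68.6
mat t x 0.3 y -34.1
```

```bash
python3 -c "
from h import *
go((592,-157,180),-.183)"
```

```text
move [-0.938  0.548  0.103] spin 0.008 | t 1.82 tcp [480.4 149.1 210.7] yaw -0.179 tiltz [-0.001 -0.002 -1.   ] F [-0.34  0.45  0.27] w 85.2
```

Request:
{"fn": "play_rows", "kwargs": {
  "steps": [
    [-0.15,0.09,0,0.01,1],
    [-0.3,0.18,0,0.01,1],
    [-0.46,0.27,0.02,0.01,1],
    [-0.62,0.36,0.04,0.01,1],
    [-0.78,0.45,0.07,0.01,1],
    [-0.94,0.55,0.1,0.01,1],
    [-0.94,0.55,0.1,0.01,1],
    [-0.94,0.55,0.1,0.01,1]
  ]
}}

```text
clock: 2.82
tcp_pos: [592.1, -157.7, 180.7]
ee_rot: [-0.0, 0.769, 0.639, -0.001]
wrist_force: [-0.1, 0.0, 0.1]
width: 85.6
```

```bash
python3 - <<'E'
from h import *
C,im=grab("wrist","w2"); np.savez("pics/w2.npz",K=C[0],R=C[1],t=C[2]); go((592,-157,180),-.183)
print(proj(C,[592,-157,88])/.64, proj(C,[592,-157,0])/.64)
cv2.imwrite("pics/w2b.png",cv2.resize(np.clip(im*1.3,0,255).astype(np.uint8),(800,600)))
E
```

```text
move [ 0.    -0.001  0.004] spin -0.0 | t 2.88 tcp [ 592.2 -157.1  181.1] yaw -0.183 tiltz [-0.001 -0.001 -1.   ] F [ 0.7  -1.17  0.25] w 85.5
[399.40618068 292.30226966] [399.61452035 261.64003663]
```

View pics/w2b.png

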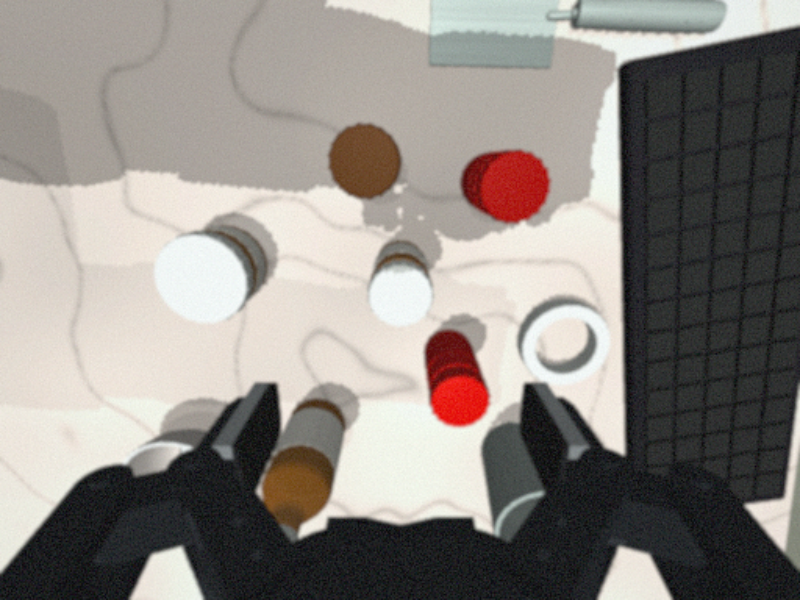

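The cap's centre is at (400,290), within 2 px of the prediction, and the fingers have clear room on both sides. I'll descend and grip.

Request:
{"fn": "play_rows", "kwargs": {
  "steps": [
    [0,0,0.12,0,1],
    [0,0,0.24,0,1],
    [0,0,0.36,0,1],
    [0,0,0.44,0,1],
    [0,0,0.47,0,1],
    [0,0,0.47,0,1],
    [0,0,0.47,0,0],
    [0,0,0.47,0,0],
    [0,0,0.47,0,0],
    [0,0,0.47,0,0],
    [0,0,0.47,0,0],
    [0,0,0.47,0,0]
  ]
}}

```text
clock: 4.38
tcp_pos: [592.6, -157.5, 41.3]
ee_rot: [0.001, 0.769, 0.639, -0.0]
wrist_force: [-0.8, -0.2, 6.0]
width: 41.0
```

Request:
{"fn": "play_rows", "kwargs": {
  "steps": [
    [0,0,0,0,0],
    [0,0,0,0,0]
  ]
}}

```text
clock: 4.62
tcp_pos: [592.6, -157.6, 41.4]
ee_rot: [0.001, 0.769, 0.639, -0.0]
wrist_force: [-0.0, 0.4, 0.4]
width: 41.4
```

```bash
python3 -c "
from h import *
go((592,-157,180),-.183)"
```

```text
move [ 0.001 -0.002 -0.462] spin -0.001 | t 4.62 tcp [ 592.6 -157.6   41.4] yaw -0.183 tiltz [ 0.001 -0.002 -1.   ] F [-0.03  0.37  0.41] w 41.4
```

Request:
{"fn": "play_rows", "kwargs": {
  "steps": [
    [0,0,-0.06,0,0],
    [0,0,-0.16,0,0],
    [0,0,-0.3,0,0],
    [0,0,-0.4,0,0],
    [0,0,-0.4,0,0]
  ]
}}

```text
clock: 5.25
tcp_pos: [593.9, -157.8, 163.7]
ee_rot: [0.003, 0.769, 0.639, 0.001]
wrist_force: [1.1, 0.0, -0.9]
width: 41.2
```

```bash
python3 -c "
from h import *
go((515.5,149.9,160),-.183)"
```

```text
move [ 0.961 -0.444  0.008] spin -0.001 | t 5.25 tcp [ 593.9 -157.8  163.7] yaw -0.183 tiltz [ 0.005 -0.003 -1.   ] F [ 1.09  0.03 -0.87] w 41.2
```

Request:
{"fn": "play_rows", "kwargs": {
  "steps": [
    [0.06,-0.03,0,0,0],
    [0.18,-0.08,0,0,0],
    [0.34,-0.16,0,0,0],
    [0.5,-0.23,0,0,0],
    [0.66,-0.3,0,0,0],
    [0.8,-0.37,0,0,0],
    [0.9,-0.42,0,0,0],
    [0.96,-0.44,0,0,0],
    [0.96,-0.44,0,0,0],
    [0.96,-0.44,0,0,0]
  ]
}}

```text
clock: 6.5
tcp_pos: [516.6, 148.8, 162.2]
ee_rot: [0.003, 0.769, 0.639, 0.001]
wrist_force: [1.3, 0.1, -1.7]
width: 41.3
```

```bash
python3 - <<'E'
from h import *
C,im=grab("wrist","w3"); np.savez("pics/w3.npz",K=C[0],R=C[1],t=C[2]); go((515.5,149.9,100),-.183)
cv2.imwrite("pics/w3b.png",cv2.resize(np.clip(im*1.3,0,255).astype(np.uint8),(800,600)))
E
```

```text
move [ 0.004 -0.006  0.207] spin -0.002 | t 6.55 tcp [516.7 148.6 162.3] yaw -0.184 tiltz [ 0.004 -0.003 -1.   ] F [-0.1  -0.23 -0.97] w 41.1
```

View pics/w3b.png

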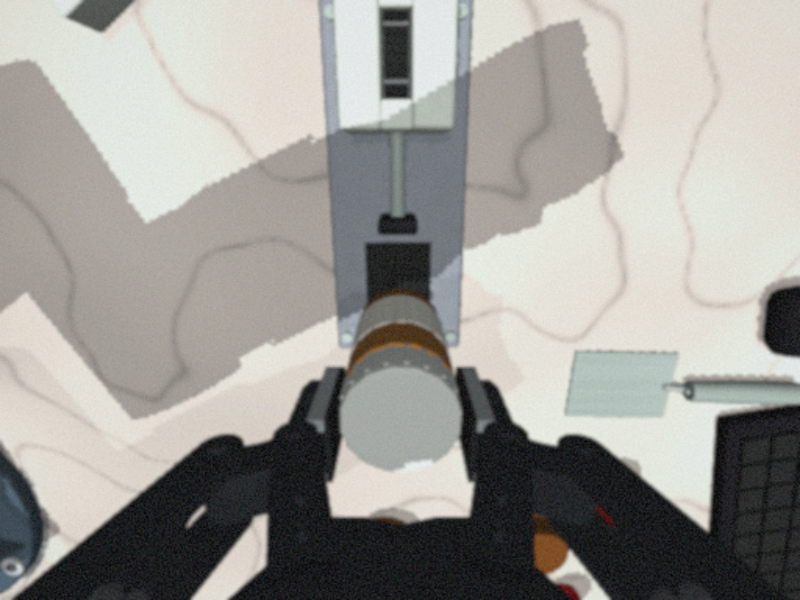

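The picture shows the bottle upright in the jaws (cap centre about (400,415)), on the clamp's axis (pad at column 398, wheel at 396).

```bash
python3 - <<'E'
from h import *
d=np.load("pics/w3.npz"); C=(d["K"],d["R"],d["t"]); f=.64
P=lambda p,z: ray(C,np.array(p)*f,z)[:2]
print("cap",P((400,417),209), "botedge",P((400,291),121))
y=-.183; xa=np.array([np.cos(y),np.sin(y)]); ya=np.array([-xa[1],xa[0]])
print("wheel",P((396,55),66),"padfront",P((398,233),58),"corners",P((346,343),15),P((454,343),15),"hous front",P((396,129),60), "mat",P((399,243),16))
o=(P((346,343),15)+P((454,343),15))/2
for n,q in [("wheel t",P((396,8),63)),("wheel b",P((396,99),63)),("padfront",P((398,233),58)),("hous",P((396,114),60)),("housedge2",P((396,129),60)),("mat",P((399,243),16)),("cap",P((400,417),209))]:
    print(n,((q-np.array([525.3,203]))@ya).round(1),((q-np.array([525.3,203]))@xa).round(1))
E
```

```text
cap [516.53048688 149.1002207 ] botedge [520.13525453 165.8207948 ]
wheel [540.19934652 284.19985113] padfront [522.85508954 185.64261584] corners [463.05790637  97.92109785] [550.16823839  81.50219161] hous front [533.18428281 247.21628036] mat [520.9848291  171.34132736]
wheel t 105.7 -0.0
wheel b 60.8 -0.2
padfront -17.5 0.8
hous 53.1 -0.3
housedge2 44.9 -0.3
mat -31.9 1.5
cap -54.6 1.2
```

Request:
{"fn": "play_rows", "kwargs": {
  "steps": [
    [0,-0.004,0.08,0,0],
    [0,-0.004,0.16,0,0],
    [0,-0.004,0.24,0,0],
    [0,-0.004,0.29,0,0],
    [0,-0.004,0.32,0,0],
    [0,-0.004,0.335,0,0],
    [0,-0.004,0.335,0,0],
    [0,-0.004,0.335,0,0]
  ]
}}

```text
clock: 7.55
tcp_pos: [516.4, 148.6, 62.3]
ee_rot: [0.003, 0.769, 0.639, 0.001]
wrist_force: [0.3, -0.2, -0.4]
width: 40.7
```

Request:
{"fn": "play_rows", "kwargs": {
  "steps": [
    [0,0,0.008,0,0],
    [0,0,0.016,0,0],
    [0,0,0.018,0,0],
    [0,0,0.018,0,0]
  ]
}}

```text
clock: 8.05
tcp_pos: [516.3, 148.7, 56.8]
ee_rot: [0.003, 0.769, 0.639, 0.001]
wrist_force: [0.2, -0.2, -1.0]
width: 41.4
```

Request:
{"fn": "play_rows", "kwargs": {
  "steps": [
    [0,0,0.003,0,0],
    [0,0,0.005,0,0],
    [0,0,0.006,0,0],
    [0,0,0.006,0,0]
  ]
}}

```text
clock: 8.55
tcp_pos: [516.5, 148.7, 56.2]
ee_rot: [0.003, 0.769, 0.639, 0.002]
wrist_force: [-3.2, -0.6, 11.3]
width: 41.2
```

Request:
{"fn": "play_rows", "kwargs": {
  "steps": [
    [0,0,-0.002,0,0],
    [0,0,-0.002,0,0],
    [0,0,-0.002,0,0.6],
    [0,0,-0.002,0,1],
    [0,0,-0.002,0,1],
    [0,0,-0.002,0,1],
    [0,0,-0.002,0,1],
    [0,0,-0.002,0,1]
  ]
}}

```text
clock: 9.55
tcp_pos: [516.5, 148.7, 56.8]
ee_rot: [0.003, 0.769, 0.639, 0.002]
wrist_force: [0.0, 0.3, -0.0]
width: 85.5
```

Request:
{"fn": "play_rows", "kwargs": {
  "steps": [
    [0,0,-0.05,0,1],
    [0,0,-0.15,0,1],
    [0,0,-0.28,0,1],
    [0,0,-0.4,0,0.5],
    [0,0,-0.4,0,0],
    [0,0,-0.4,0,0]
  ]
}}

```text
clock: 10.3
tcp_pos: [515.6, 149.0, 177.0]
ee_rot: [0.003, 0.769, 0.639, 0.002]
wrist_force: [0.2, -0.9, 0.0]
width: 32.0
```

```bash
python3 - <<'E'
from h import *
C,im=grab("wrist","w4"); np.savez("pics/w4.npz",K=C[0],R=C[1],t=C[2])
_,t=grab("top","t4"); _,s=grab("scene","s4")
a=cv2.resize(im[60:384,130:390],(400,498)); b=cv2.resize(t[165:240,150:250],(400,249)); c=cv2.resize(s[160:235,270:370],(400,249))
cv2.imwrite("pics/w4b.png",np.clip(np.hstack([a,np.vstack([b,c])])*1.3,0,255).astype(np.uint8))
go((540.4+.182*8,284.9+.983*8,90),-.183)
E
```

```text
move [ 0.489 -0.002  0.285] spin -0.002 | t 10.45 tcp [515.2 148.8 175.9] yaw -0.184 tiltz [ 0.005 -0.003 -1.   ] F [-0.38 -0.9  -0.06] w 8.2
```

View pics/w4b.png

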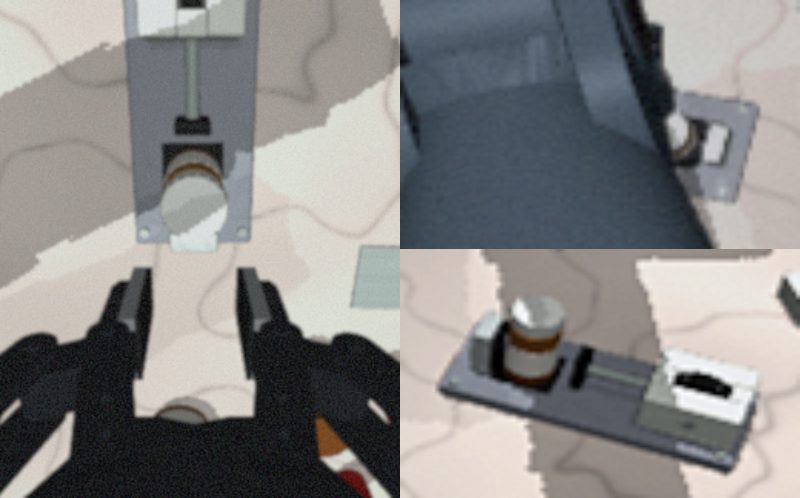

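The bottle stands upright between the vee and the pad. Next I go over the wheel with shut fingers, 8 mm to the +y side.

Request:
{"fn": "play_rows", "kwargs": {
  "steps": [
    [0.1,0,0,0,0],
    [0.25,0,0,0,0],
    [0.4,0,0.06,0,0],
    [0.49,0,0.16,0,0],
    [0.49,0,0.26,0,0],
    [0.49,0,0.3,0,0],
    [0.49,0,0.31,0,0],
    [0.49,0,0.31,0,0],
    [0.49,0,0.31,0,0]
  ]
}}

```text
clock: 11.58
tcp_pos: [543.2, 293.1, 83.8]
ee_rot: [0.003, 0.769, 0.639, 0.002]
wrist_force: [-0.6, -0.4, -0.9]
width: -0.5
```

```bash
python3 - <<'E'
from h import *
C,im=grab("wrist","w5")
cv2.imwrite("pics/w5b.png",cv2.resize(np.clip(im*1.3,0,255).astype(np.uint8),(640,480)))
go((540.4+.182*8,284.9+.983*8,68),-.183); print(robot.state()["torque"])
E
```

```text
move [-0.002 -0.004  0.052] spin -0.003 | t 11.62 tcp [543.1 293.1  83.7] yaw -0.185 tiltz [ 0.006 -0.002 -1.   ] F [ 0.62  0.53 -0.6 ] w 0.1
[-0.0242678   0.00404945 -0.01759171]
```

View pics/w5b.png

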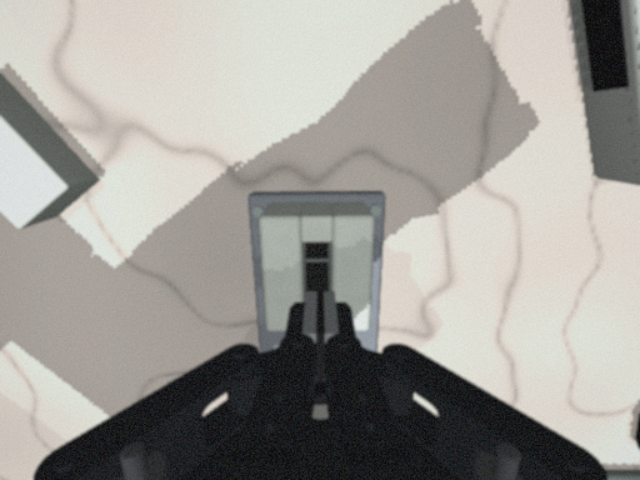

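The picture shows the shut fingertips over the wheel slot (fingers at column 319, wheel at 316). I'll come down gently.

```bash
cat >> h.py <<'E'
YA=np.array([.182,.983,0]); XA=np.array([.983,-.182,0]); O=np.array([525.3,203,0])
def feel(n=5):
    f=[];p=[]
    for _ in range(n):
        grab_frame("wrist"); s=robot.state(); f.append(s["wrist_force"]); p.append(s["tcp_pos"])
    f=np.array(f);p=np.mean(p,0); F=f.mean(0)
    print("t",round(s["clock"],2),"clamp x,y",((p-O)@XA).round(1),((p-O)@YA).round(2),"z",p[2].round(2),"Fy %.2f Fx %.2f Fz %.2f"%(F@YA,F@XA,F[2]),"sd",f.std(0).round(2))
E
python3 -c "
from h import *
feel()"
```

```text
t 11.88 clamp x,y 0.8 91.76 z 83.23 Fy 0.16 Fx 0.02 Fz -0.08 sd [0.18 0.71 0.6 ]
```

Request:
{"fn": "play_rows", "kwargs": {
  "steps": [
    [0,-0.004,0.02,0,0],
    [0,-0.004,0.04,0,0],
    [0,-0.004,0.047,0,0],
    [0,-0.004,0.05,0,0],
    [0,-0.004,0.05,0,0]
  ]
}}

```text
clock: 12.5
tcp_pos: [541.5, 293.3, 67.9]
ee_rot: [0.003, 0.769, 0.639, 0.001]
wrist_force: [0.9, -0.2, -0.6]
width: 0.0
```

```bash
python3 -c "
from h import *
feel()"
```

```text
t 12.75 clamp x,y -0.4 91.75 z 68.04 Fy 0.21 Fx 0.42 Fz -0.06 sd [0.42 0.51 0.32]
```

Request:
{"fn": "play_rows", "kwargs": {
  "steps": [
    [0,0,0.003,0,0],
    [0,0,0.006,0,0],
    [0,0,0.009,0,0],
    [0,0,0.011,0,0],
    [0,0,0.011,0,0]
  ]
}}

```text
clock: 13.38
tcp_pos: [541.6, 293.3, 64.7]
ee_rot: [0.003, 0.769, 0.639, 0.001]
wrist_force: [-0.4, -0.0, -0.3]
width: -0.1
```

```bash
python3 -c "
from h import *
feel()"
```

```text
t 13.62 clamp x,y -0.4 91.74 z 64.77 Fy -0.11 Fx 0.27 Fz 0.08 sd [0.35 0.17 0.3 ]
```

Request:
{"fn": "play_rows", "kwargs": {
  "steps": [
    [0,0,0.003,0,0],
    [0,0,0.006,0,0],
    [0,0,0.006,0,0]
  ]
}}

```text
clock: 14.0
tcp_pos: [541.5, 293.3, 62.9]
ee_rot: [0.003, 0.769, 0.639, 0.001]
wrist_force: [-0.2, -0.0, 0.4]
width: -0.1
```

```bash
python3 - <<'E'
from h import *
feel()
C,im=grab("wrist","w6"); c=im[180:300,190:320]; print(proj(C,robot.state()["tcp_pos"]))
t=grab("scene","s6")[1][160:235,290:370]
cv2.imwrite("pics/w6b.png",np.clip(np.hstack([cv2.resize(c,(520,480)),cv2.resize(t,(280,263)) if 0 else cv2.copyMakeBorder(cv2.resize(t,(280,263)),0,217,0,0,0)])*1.4,0,255).astype(np.uint8))
E
```

```text
t 14.25 clamp x,y -0.4 91.74 z 62.98 Fy 0.23 Fx -0.35 Fz -0.17 sd [0.4  0.32 0.14]
[255.76099562 227.81150781]
```

View pics/w6b.png

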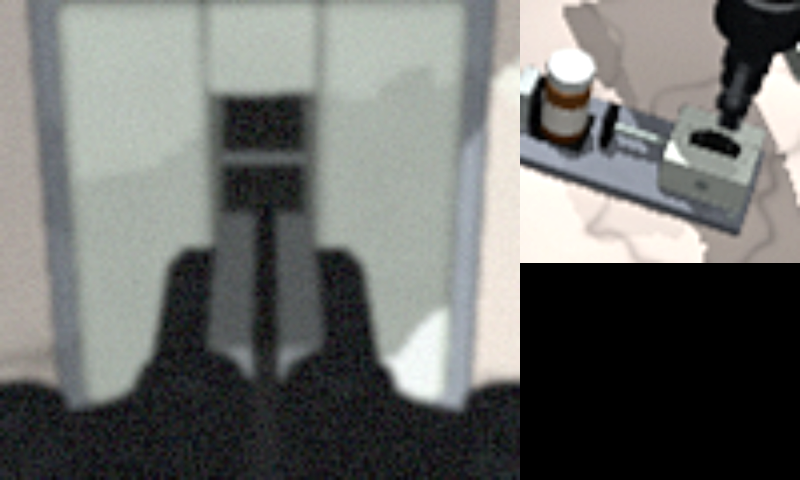

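```bash
python3 - <<'E'
from h import *
C=cal("wrist"); S=cal("scene"); p=robot.state()["tcp_pos"]; cam=-C[1].T@C[2]
print("tcp",p.round(1),"cam rel",((cam-p)@YA).round(1),((cam-p)@XA).round(1),(cam-p)[2].round(1))
for z in (55,63,65,67,69,71,73,75):
    q=ray(C,(190+263/4,180+210/4),z); print(z,((q-O)@YA-((p-O)@YA)).round(1),end="; ")
print()
for dz in (0,5,10): 
  for dy in(-11,0,11): print(dz,dy,proj(S,p+YA*dy+[0,0,dz]).round(1))
w=lambda y,z:O+YA*y+[0,0,z]
print("wheeltop scene",proj(S,w(83.5,68)),"rim ends",proj(S,w(63.5,60)),proj(S,w(103.5,60)))
for r in (95,155,210): q=ray(C,(190+263/4,180+r/4),62); print(r,((q-O)@YA).round(1))
for n,a,b in(("fingL",210,250),("R",275,325)):
    print(n,[((ray(C,(190+c/4,180+230/4),66)-p)@XA).round(1) for c in(a,b)])
E
```

```text
tcp [541.6 293.3  63. ] cam rel 81.5 -0.8 167.6
55 -7.6; 63 -3.6; 65 -2.6; 67 -1.5; 69 -0.5; 71 0.5; 73 1.5; 75 2.5; 
0 -11 [343.8 199.7]
0 0 [347.1 200.8]
0 11 [350.5 201.8]
5 -11 [344.  198.7]
5 0 [347.4 199.8]
5 11 [350.8 200.9]
10 -11 [344.3 197.7]
10 0 [347.7 198.8]
10 11 [351.1 199.8]
wheeltop scene [344.83711069 199.03059382] rim ends [338.29990243 198.66752823] [350.51741599 202.59544064]
95 109.1
155 98.1
210 87.7
fingL [np.float64(-9.1), np.float64(-2.3)]
R [np.float64(2.0), np.float64(10.6)]
```

The close view shows the fingertips over the rear part of the rim. No contact force shows yet, so the true tip sits higher than the TCP figure. I'll shift towards the wheel top and feel downwards in small steps.

Request:
{"fn": "play_rows", "kwargs": {
  "steps": [
    [-0.005,0,-0.01,0,0],
    [-0.015,0,-0.01,0,0],
    [-0.015,0,-0.005,0,0],
    [-0.015,0,-0.002,0,0],
    [-0.015,0,0,0,0],
    [-0.015,0,0,0,0]
  ]
}}

```text
clock: 15.1
tcp_pos: [540.8, 288.9, 62.9]
ee_rot: [0.003, 0.769, 0.639, 0.001]
wrist_force: [-0.1, 0.0, 0.4]
width: 0.1
```

```bash
python3 -c "
from h import *
feel(4)"
```

```text
t 15.3 clamp x,y -0.4 87.3 z 63.0 Fy 0.27 Fx -0.13 Fz 0.19 sd [0.23 0.65 0.41]
```

Request:
{"fn": "play_rows", "kwargs": {
  "steps": [
    [0,0,0.003,0,0],
    [0,0,0.005,0,0],
    [0,0,0.005,0,0]
  ]
}}

```text
clock: 15.68
tcp_pos: [540.8, 288.9, 61.5]
ee_rot: [0.003, 0.769, 0.639, 0.001]
wrist_force: [0.1, 0.5, -0.0]
width: -0.0
```

```bash
python3 -c "
from h import *
feel(4)"
```

```text
t 15.88 clamp x,y -0.4 87.3 z 61.53 Fy -0.24 Fx 0.63 Fz -0.20 sd [0.46 0.49 0.46]
```

Request:
{"fn": "play_rows", "kwargs": {
  "steps": [
    [0,0,0.003,0,0],
    [0,0,0.005,0,0],
    [0,0,0.005,0,0]
  ]
}}

```text
clock: 16.25
tcp_pos: [540.8, 288.9, 60.0]
ee_rot: [0.003, 0.769, 0.639, 0.001]
wrist_force: [0.2, -0.5, 0.1]
width: 0.1
```

```bash
python3 -c "
from h import *
feel(3)"
```

```text
t 16.4 clamp x,y -0.4 87.31 z 60.03 Fy -0.23 Fx -0.04 Fz -0.58 sd [0.52 0.38 0.04]
```

Request:
{"fn": "play_rows", "kwargs": {
  "steps": [
    [0,0,0.003,0,0],
    [0,0,0.005,0,0],
    [0,0,0.005,0,0]
  ]
}}

```text
clock: 16.77
tcp_pos: [540.8, 288.9, 58.5]
ee_rot: [0.003, 0.769, 0.639, 0.001]
wrist_force: [0.4, 0.1, 0.2]
width: -0.5
```

```bash
python3 -c "
from h import *
feel(3)"
```

```text
t 16.93 clamp x,y -0.3 87.3 z 58.55 Fy -0.05 Fx -0.07 Fz -0.23 sd [0.37 0.58 0.07]
```

Request:
{"fn": "play_rows", "kwargs": {
  "steps": [
    [0,0,0.003,0,0],
    [0,0,0.005,0,0],
    [0,0,0.005,0,0]
  ]
}}

```text
clock: 17.3
tcp_pos: [540.9, 288.9, 57.0]
ee_rot: [0.003, 0.769, 0.639, 0.001]
wrist_force: [-0.1, 0.2, 0.2]
width: 0.0
```

```bash
python3 -c "
from h import *
feel(3)
C,im=grab('wrist','w7')
print(im[200:262:2,247].mean(1).astype(int), im[200:262:2,255].mean(1).astype(int))"
```

```text
t 17.45 clamp x,y -0.3 87.3 z 57.04 Fy 0.03 Fx -0.23 Fz -0.50 sd [0.27 0.71 1.13]
[79 23 23 19 22 27 20 40 65 55 25 30 23 30 32 10 30 61 63 58 63 63 60 61
 68 65 63 64 67 64 66] [73 25 17 24 23 26 22 25 67 58 17 20 31 25 25 20 30 25 18 18  9 11 11 24
 12 17 23 14 22 14 13]
```

Request:
{"fn": "play_rows", "kwargs": {
  "steps": [
    [0,0,0.003,0,0],
    [0,0,0.005,0,0],
    [0,0,0.005,0,0]
  ]
}}

```text
clock: 17.88
tcp_pos: [540.8, 288.9, 55.5]
ee_rot: [0.003, 0.769, 0.639, 0.001]
wrist_force: [0.7, 0.3, 0.2]
width: 0.2
```

```bash
python3 -c "
from h import *
feel(3)"
```

```text
t 18.02 clamp x,y -0.3 87.33 z 55.58 Fy 0.24 Fx -0.13 Fz -0.16 sd [0.46 0.17 0.3 ]
```

Request:
{"fn": "play_rows", "kwargs": {
  "steps": [
    [0,0,0.003,0,0],
    [0,0,0.005,0,0],
    [0,0,0.005,0,0]
  ]
}}

```text
clock: 18.4
tcp_pos: [540.9, 288.9, 54.0]
ee_rot: [0.003, 0.769, 0.639, 0.001]
wrist_force: [-0.8, -0.2, 0.9]
width: 0.1
```

```bash
python3 -c "
from h import *
feel(3)"
```

```text
t 18.55 clamp x,y -0.3 87.3 z 54.07 Fy 0.33 Fx 0.75 Fz 0.14 sd [0.59 0.23 0.31]
```

Request:
{"fn": "play_rows", "kwargs": {
  "steps": [
    [0,0,0.003,0,0],
    [0,0,0.005,0,0],
    [0,0,0.005,0,0]
  ]
}}

```text
clock: 18.92
tcp_pos: [540.9, 288.9, 52.5]
ee_rot: [0.003, 0.769, 0.639, 0.001]
wrist_force: [-0.1, -0.3, 0.4]
width: -0.3
```

```bash
python3 - <<'E'
from h import *
feel(3)
C,im=grab("wrist","w8"); t=grab("scene","s8")[1]; p=robot.state()["tcp_pos"]; S=cal("scene")
print("tcp proj wrist crop",(proj(C,p)-[190,170])*3.2,"scene crop",(proj(S,p)-[320,165])*8)
a=cv2.resize(im[170:320,190:315],None,fx=3.2,fy=3.2); b=cv2.resize(t[165:225,320:370],None,fx=8,fy=8,interpolation=2)
b=cv2.copyMakeBorder(b,0,0,0,0,0)
cv2.imwrite("pics/w8b.png",np.clip(np.hstack([a,b])*1.6,0,255).astype(np.uint8)); print(a.shape)
E
```

```text
t 19.07 clamp x,y -0.3 87.32 z 52.57 Fy 0.47 Fx -0.42 Fz -0.03 sd [0.4  0.36 0.71]
tcp proj wrist crop [210.47057275 185.13459368] scene crop [201.31308824 299.21753767]
(480, 400, 3)
```

View pics/w8b.png

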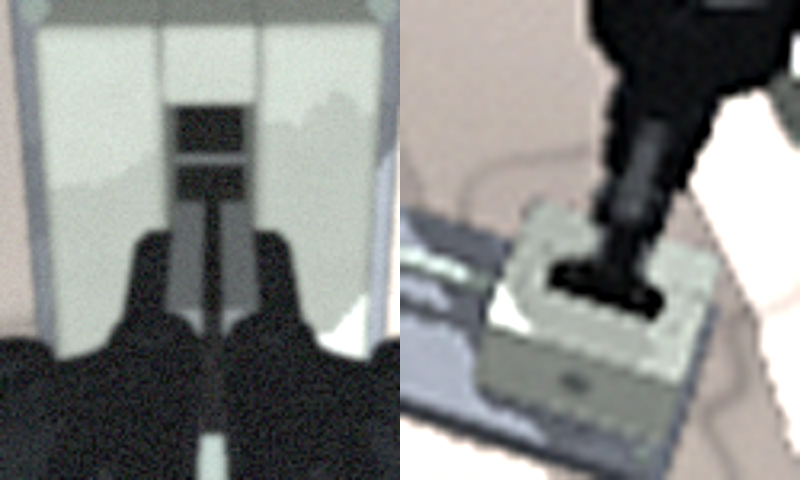

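The scene crop shows the fingertip still merging just above the black rim at about (620,260), with the wheel top predicted near (598,272). So the real tip is well above the TCP figure. I'll keep feeling down in 1.5 mm steps.

Request:
{"fn": "play_rows", "kwargs": {
  "steps": [
    [0,0,0.003,0,0],
    [0,0,0.005,0,0],
    [0,0,0.005,0,0]
  ]
}}

```text
clock: 19.55
tcp_pos: [540.9, 288.9, 51.0]
ee_rot: [0.003, 0.769, 0.639, 0.001]
wrist_force: [-0.5, 0.0, -0.0]
width: 0.2
```

Request:
{"fn": "play_rows", "kwargs": {
  "steps": [
    [0,0,0.003,0,0],
    [0,0,0.005,0,0],
    [0,0,0.005,0,0]
  ]
}}

```text
clock: 19.92
tcp_pos: [540.9, 288.9, 49.5]
ee_rot: [0.003, 0.769, 0.639, 0.001]
wrist_force: [-0.1, 0.3, 1.4]
width: 0.2
```

```bash
python3 - <<'E'
from h import *
feel(3)
C=cal("wrist"); p=robot.state()["tcp_pos"]
for r,n in((233.5,"shut"),):
  for zo in(0,5,10,15,20,25,30):
    q=ray(C,(250,r),p[2]+zo); print(n,zo,((q-p)@YA).round(1),((q-p)@XA).round(1))
im=cv2.imread("pics/w3.png"); print(im[225:262:2,214].mean(1).astype(int),im[240,195:225].mean(1).astype(int))
E
```

```text
t 20.07 clamp x,y -0.3 87.3 z 49.51 Fy -0.24 Fx -0.11 Fz 0.11 sd [0.32 0.65 0.3 ]
shut 0 -4.3 -4.0
shut 5 -1.8 -3.9
shut 10 0.8 -3.8
shut 15 3.3 -3.7
shut 20 5.9 -3.6
shut 25 8.4 -3.5
shut 30 11.0 -3.4
[165 164 164 162 159  87  63  62  57  48  46  26  32  20  15  12  16  17
   6] [165 161 167 165 165 165 166 163 164 162 154 122  87  72  67  64  69  69
  66  66  49  29  17   7  26  22  53  61  67  73]
```

Request:
{"fn": "play_rows", "kwargs": {
  "steps": [
    [0,0,0.003,0,0],
    [0,0,0.006,0,0],
    [0,0,0.006,0,0]
  ]
}}

```text
clock: 20.45
tcp_pos: [540.9, 288.9, 47.6]
ee_rot: [0.003, 0.769, 0.639, 0.001]
wrist_force: [-0.6, -0.0, 0.5]
width: -0.1
```

Request:
{"fn": "play_rows", "kwargs": {
  "steps": [
    [0,0,0.003,0,0],
    [0,0,0.006,0,0],
    [0,0,0.006,0,0]
  ]
}}

```text
clock: 20.82
tcp_pos: [540.8, 288.8, 45.7]
ee_rot: [0.003, 0.769, 0.639, 0.001]
wrist_force: [0.8, 0.2, 0.3]
width: 0.1
```

```bash
python3 -c "
from h import *
feel(4)"
```

```text
t 21.02 clamp x,y -0.3 87.25 z 45.83 Fy -0.01 Fx -0.11 Fz -0.64 sd [0.6  0.63 0.67]
```

Request:
{"fn": "play_rows", "kwargs": {
  "steps": [
    [0,0,0.003,0,0],
    [0,0,0.006,0,0],
    [0,0,0.006,0,0]
  ]
}}

```text
clock: 21.4
tcp_pos: [540.8, 288.8, 43.9]
ee_rot: [0.003, 0.769, 0.639, 0.001]
wrist_force: [0.5, 0.5, -0.2]
width: -0.4
```

Request:
{"fn": "play_rows", "kwargs": {
  "steps": [
    [0,0,0.003,0,0],
    [0,0,0.005,0,0],
    [0,0,0.005,0,0]
  ]
}}

```text
clock: 21.78
tcp_pos: [540.8, 288.8, 42.4]
ee_rot: [0.003, 0.769, 0.639, 0.001]
wrist_force: [-0.3, 0.1, -0.2]
width: 0.1
```

```bash
python3 - <<'E'
from h import *
feel(4)
a=grab("scene","s9")[1]; b=cv2.imread("pics/s8.png")
for im,n in((b,"s8"),(a,"s9")):
    g=im[185:206,336:360].mean(2).astype(int); print(n); print("\n".join(" ".join("%3d"%v for v in r) for r in g))
E
```

```text
t 21.98 clamp x,y -0.3 87.2 z 42.44 Fy -0.11 Fx -0.29 Fz 0.08 sd [0.49 0.45 0.18]
s8
101 104 105 104 105 104 107 112 110  53   4   4  20  44  51  45  18   4   6   0   4 166 192 183
109 109 109 109 110 109 110 112 121  83  25   2  36  48  49  37  15   6   8   0  76 171 187 181
110 111 111 108 110 111 111 114 109  74  31  26  46  49  48  25   5   8   3   0 145 186 184 181
111 112 109 110 109 109 111 107  86  49  19  35  47  48  49  30  14   1  23  22 133 181 183 180
102  99 105 109 109 110 112  94  56  31  18  35  43  47  43  31  29  16  77  88  97 167 184 178
 93  97 109 110 109  98 108  96  41  10  23  43  49  56  37  16  18  23 101 119 108 136 173 180
 97 110 115 109 109 106 112  86  31   2  24  40  48  56  32  16   7  46 101 114 108  99 163 182
104 113 111 111 111 117 116  82  30   1  14  26  29  29  18  15   4  82 110 112 109 105 135 173
113 111 111 109 110 109 112 106  71  40  17   9  15  12   6   1   5  94 114 110 109 107  99 164
109 112 113 112 111 110 112 117  96  54  18   7  10   1   8   7  66 109 111 107 107 108 103 134
112 108  99 112 117 115 114 114  89  39   9   9  10   6
[... 2319 characters left out ...]
 126 125 125 125 125 125 120
113 125  65   0  10  20   8  43  31  13  11   7  10  46  68 125 134 128 126 124 126 127 127 112
117 119  53   0   0   6   3   8   7  11  12   8  29  59  55  83 116 125 115 122 127 128 130 105
112 111  84  81  62  18   0   0   0   4   4   3  27  48  22   0  53 113 114 120 118 108 119 103
109 112 114 122 107  87  86  64  24   0   0   0   0  23  12   0   0 109 128 122 113 108 102  97
108 111 109 109 112 116 124 108  84  87  66  33   4   0   1   0  22 109 125 121 123 129  87  80
106 109 109 108 111 112 111 114 113 122 108  90  89  66  41   5  87 124 124 122 125 122  77  80
129 111 110 110 111 112 110 110 109 110 112 113 121 109  93  95 124 121 113 127 133 108  74  89
```

```bash
python3 - <<'E'
from h import *
S=cal("scene")
for x in(0,9):
  for y in(76.2,98.2):
    for z in(62,66,70,74,78): print(x,y,z,proj(S,O+XA*x+YA*y+[0,0,z]).round(1))
t=cv2.imread("pics/s9.png")[180:215,325:370]; w=cv2.imread("pics/w8.png")
C,im=grab("wrist","w9"); 
a=cv2.resize(t,None,fx=11,fy=11,interpolation=0); b=cv2.resize(im[190:280,215:300],None,fx=3.5,fy=4.28,interpolation=0)
print(a.shape,b.shape)
cv2.imwrite("pics/w9b.png",np.clip(np.hstack([a,b[:385]])*2.2,0,255).astype(np.uint8))
E
```

```text
0 76.2 62 [342.3 199.5]
0 76.2 66 [342.5 198.7]
0 76.2 70 [342.7 197.9]
0 76.2 74 [342.9 197.1]
0 76.2 78 [343.2 196.3]
0 98.2 62 [349.  201.7]
0 98.2 66 [349.2 200.9]
0 98.2 70 [349.5 200.1]
0 98.2 74 [349.7 199.3]
0 98.2 78 [350.  198.5]
9 76.2 62 [341.5 201.5]
9 76.2 66 [341.7 200.7]
9 76.2 70 [342.  199.9]
9 76.2 74 [342.2 199.1]
9 76.2 78 [342.4 198.3]
9 98.2 62 [348.3 203.7]
9 98.2 66 [348.5 202.9]
9 98.2 70 [348.8 202.1]
9 98.2 74 [349.  201.3]
9 98.2 78 [349.3 200.5]
(385, 495, 3) (385, 298, 3)
```

View pics/w9b.png

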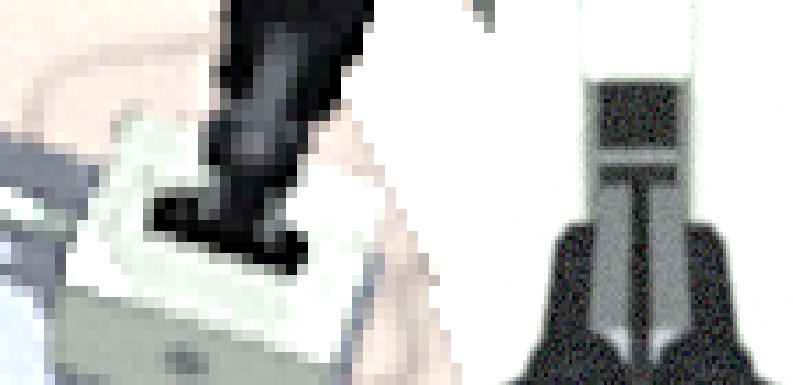

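In the scene crop the pad's grey bottom edge comes out about 72 mm high, and the wrist view gives the same: the real tip is about 30 mm above the reported TCP. I expect contact near TCP z = 38.

Request:
{"fn": "play_rows", "kwargs": {
  "steps": [
    [0.01,0.001,0,0,0],
    [0.016,0.001,0.003,0,0],
    [0.016,0.001,0.006,0,0],
    [0.016,0.001,0.006,0,0]
  ]
}}

```text
clock: 22.58
tcp_pos: [542.1, 293.6, 40.7]
ee_rot: [0.003, 0.769, 0.639, 0.001]
wrist_force: [-0.3, -0.4, 0.6]
width: -0.0
```

```bash
python3 -c "
from h import *
feel(4)"
```

```text
t 22.77 clamp x,y 0.1 92.05 z 40.74 Fy -0.42 Fx 0.42 Fz 1.32 sd [0.25 0.27 0.38]
```

Request:
{"fn": "play_rows", "kwargs": {
  "steps": [
    [0,0,0.003,0,0],
    [0,0,0.005,0,0],
    [0,0,0.005,0,0]
  ]
}}

```text
clock: 23.15
tcp_pos: [542.2, 293.5, 39.3]
ee_rot: [0.003, 0.769, 0.639, 0.001]
wrist_force: [-0.3, 1.1, 2.9]
width: 0.1
```

```bash
python3 -c "
from h import *
feel(4)"
```

```text
t 23.35 clamp x,y 0.1 92.07 z 39.34 Fy 0.01 Fx 0.30 Fz 2.33 sd [0.61 0.48 0.42]
```

Request:
{"fn": "play_rows", "kwargs": {
  "steps": [
    [0,0,0.003,0,0],
    [0,0,0.005,0,0],
    [0,0,0.005,0,0]
  ]
}}

```text
clock: 23.72
tcp_pos: [542.2, 293.6, 37.9]
ee_rot: [0.003, 0.769, 0.639, 0.001]
wrist_force: [-0.3, 0.2, 4.0]
width: 0.3
```

```bash
python3 -c "
from h import *
feel(4)"
```

```text
t 23.93 clamp x,y 0.2 92.12 z 37.92 Fy -0.08 Fx -0.42 Fz 4.43 sd [0.33 0.42 0.33]
```

Contact found: 4.4 N at TCP z 37.9, at about the 1.2 N/mm expected of the bush. Now the first stroke towards the bottle (-y).

Request:
{"fn": "play_rows", "kwargs": {
  "steps": [
    [-0.006,0,0,0,0],
    [-0.013,0,0,0,0],
    [-0.02,0,0,0,0],
    [-0.027,0,0,0,0],
    [-0.034,0,0,0,0],
    [-0.041,0,0,0,0],
    [-0.048,0,0,0,0],
    [-0.054,0,0,0,0],
    [-0.054,0,0,0,0]
  ]
}}

```text
clock: 25.05
tcp_pos: [539.3, 277.5, 37.9]
ee_rot: [0.003, 0.769, 0.639, 0.001]
wrist_force: [1.2, 1.4, 3.6]
width: -0.2
```

```bash
cat >> h.py <<'E'
def padline(n):
    """pad front estimate in scene: save crop & dark profile along clamp axis at z=45, x=+13"""
    S,im=grab("scene",n); ys=np.arange(-34,2,1.); v=[]
    for y in ys:
        a=proj(S,O+XA*6+YA*y+[0,0,58]); v.append(int(cv2.getRectSubPix(im,(1,1),(float(a[0]),float(a[1]))).mean()))
    print("scene z58 y-34..1:",v)
E
python3 -c "
from h import *
feel(5); padline('p1')"
```

```text
t 25.3 clamp x,y 0.2 75.85 z 37.92 Fy 0.92 Fx -0.02 Fz 4.25 sd [0.4  0.28 0.23]
scene z58 y-34..1: [91, 94, 97, 99, 101, 102, 104, 107, 108, 100, 92, 83, 67, 49, 32, 20, 15, 11, 8, 6, 3, 1, 12, 35, 60, 84, 97, 107, 116, 117, 116, 114, 114, 112, 112, 112]
```

Request:
{"fn": "play_rows", "kwargs": {
  "steps": [
    [0,0,-0.012,0,0],
    [0.01,0,-0.022,0,0],
    [0.035,0,-0.022,0,0],
    [0.054,0,-0.022,0,0],
    [0.054,0,-0.022,0,0],
    [0.054,0,-0.012,0,0],
    [0.054,0,-0.006,0,0],
    [0.054,0,0,0,0],
    [0.054,0,0,0,0]
  ]
}}

```text
clock: 26.48
tcp_pos: [542.3, 293.6, 38.1]
ee_rot: [0.003, 0.769, 0.639, 0.001]
wrist_force: [-1.1, 1.1, 3.7]
width: 0.2
```

```bash
cat >> h.py <<'E'
def face(im,S):
    ys=np.arange(-50,5,.25); v=np.array([cv2.getRectSubPix(im,(1,1),tuple(float(c) for c in proj(S,O+XA*6+YA*y+[0,0,58]))).mean() for y in ys])
    k=ys[(v<55)&(ys>-40)]; return (k.min(),k.max()) if len(k) else None
E
python3 -c "
from h import *
S=cal('scene')
for f in('scene0','s4','s9','p1'): print(f,face(cv2.imread(f'pics/{f}.png'),S))
feel(4)"
```

```text
scene0 (np.float64(-16.75), np.float64(-4.5))
s4 (np.float64(-18.5), np.float64(-3.5))
s9 (np.float64(-16.75), np.float64(-4.5))
p1 (np.float64(-21.25), np.float64(-10.25))
t 26.68 clamp x,y 0.2 92.13 z 38.12 Fy -0.34 Fx -0.58 Fz 4.46 sd [0.59 0.32 0.36]
```

Request:
{"fn": "play_rows", "kwargs": {
  "steps": [
    [-0.006,0,0,0,0],
    [-0.013,0,0,0,0],
    [-0.02,0,0,0,0],
    [-0.027,0,0,0,0],
    [-0.034,0,0,0,0],
    [-0.041,0,0,0,0],
    [-0.048,0,0,0,0],
    [-0.054,0,0,0,0],
    [-0.054,0,0,0,0]
  ]
}}

```text
clock: 27.8
tcp_pos: [539.4, 277.4, 38.1]
ee_rot: [0.003, 0.769, 0.639, 0.001]
wrist_force: [-0.8, 1.7, 3.4]
width: 0.1
```

```bash
python3 -c "
from h import *
feel(4); S,im=grab('scene','p2'); print(face(im,S))"
```

```text
t 28.0 clamp x,y 0.3 75.87 z 38.12 Fy 1.24 Fx 0.10 Fz 4.37 sd [0.19 0.36 0.68]
(np.float64(-25.75), np.float64(-14.0))
```

Request:
{"fn": "play_rows", "kwargs": {
  "steps": [
    [0,0,-0.012,0,0],
    [0.01,0,-0.022,0,0],
    [0.035,0,-0.022,0,0],
    [0.054,0,-0.022,0,0],
    [0.054,0,-0.022,0,0],
    [0.054,0,-0.012,0,0],
    [0.054,0,-0.006,0,0],
    [0.054,0,0,0,0],
    [0.054,0,0,0,0]
  ]
}}

```text
clock: 29.18
tcp_pos: [542.4, 293.6, 38.3]
ee_rot: [0.003, 0.769, 0.639, 0.002]
wrist_force: [-1.8, 0.6, 4.7]
width: -0.0
```

```bash
python3 -c "
from h import *
feel(3)"
```

```text
t 29.32 clamp x,y 0.3 92.17 z 38.32 Fy 0.18 Fx -0.89 Fz 3.96 sd [0.64 0.23 0.27]
```

Request:
{"fn": "play_rows", "kwargs": {
  "steps": [
    [-0.006,0,0,0,0],
    [-0.012,0,0,0,0],
    [-0.018,0,0,0,0],
    [-0.024,0,0,0,0],
    [-0.03,0,0,0,0],
    [-0.03,0,0,0,0]
  ]
}}

```text
clock: 30.08
tcp_pos: [540.8, 284.6, 38.3]
ee_rot: [0.003, 0.769, 0.639, 0.002]
wrist_force: [-0.9, 2.4, 4.1]
width: 0.2
```

```bash
python3 -c "
from h import *
feel(4)"
```

```text
t 30.27 clamp x,y 0.3 83.12 z 38.33 Fy 1.06 Fx -0.87 Fz 4.05 sd [0.48 0.7  0.5 ]
```

Request:
{"fn": "play_rows", "kwargs": {
  "steps": [
    [-0.006,0,0,0,0],
    [-0.012,0,0,0,0],
    [-0.018,0,0,0,0],
    [-0.024,0,0,0,0],
    [-0.024,0,0,0,0]
  ]
}}

```text
clock: 30.9
tcp_pos: [539.5, 277.4, 38.4]
ee_rot: [0.003, 0.769, 0.639, 0.002]
wrist_force: [-0.1, 1.3, 4.8]
width: 0.1
```

```bash
python3 -c "
from h import *
feel(4); S,im=grab('scene','p3'); print(face(im,S))"
```

```text
t 31.1 clamp x,y 0.4 75.86 z 38.32 Fy 1.09 Fx -0.12 Fz 4.09 sd [0.46 0.3  0.13]
(np.float64(-30.75), np.float64(-18.0))
```

Request:
{"fn": "play_rows", "kwargs": {
  "steps": [
    [0,0,-0.012,0,0],
    [0.01,0,-0.022,0,0],
    [0.035,0,-0.022,0,0],
    [0.054,-0.001,-0.022,0,0],
    [0.054,-0.001,-0.022,0,0],
    [0.054,-0.001,-0.012,0,0],
    [0.054,-0.001,-0.006,0,0],
    [0.054,-0.001,0,0,0],
    [0.054,-0.001,0,0,0]
  ]
}}

```text
clock: 32.28
tcp_pos: [542.2, 293.6, 38.4]
ee_rot: [0.003, 0.769, 0.639, 0.002]
wrist_force: [-1.0, 0.0, 3.7]
width: 0.2
```

```bash
cat >> h.py <<'E'
def cap(im,S):
    "clamp y of amber bottle centroid (amber mask) and shift vs s4 by phase correlation"
    r=cv2.imread("pics/s4.png"); c=proj(S,O-54*YA+[0,0,90]).astype(int); sl=np.s_[c[1]-9:c[1]+9,c[0]-10:c[0]+9]
    (dx,dy),q=cv2.phaseCorrelate(np.float32(r[sl].mean(2)),np.float32(im[sl].mean(2)),cv2.createHanningWindow((19,18),5))
    J=proj(S,O-53*YA+[0,0,90])-proj(S,O-54*YA+[0,0,90]); return round(float(np.dot([dx,dy],J)/(J@J)),2),round(q,2)
def chk(n,m=3):
    feel(m); S,im=grab("scene",n); print("pad",face(im,S),"bottle shift",cap(im,S))
E
python3 -c "
from h import *
S=cal('scene')
for f in('s4','s9','p1','p2','p3'): print(f,cap(cv2.imread(f'pics/{f}.png'),S))
chk('p4',4)"
```

```text
s4 (0.0, 1.0)
s9 (-1.07, 0.92)
p1 (-0.56, 0.91)
p2 (-0.56, 0.92)
p3 (-0.62, 0.92)
t 32.48 clamp x,y 0.1 92.13 z 38.49 Fy 0.50 Fx -1.21 Fz 3.76 sd [0.3  0.33 0.49]
pad (np.float64(-30.75), np.float64(-18.0)) bottle shift (-1.14, 0.89)
```

Request:
{"fn": "play_rows", "kwargs": {
  "steps": [
    [-0.003,0,0,0,0],
    [-0.006,0,0,0,0],
    [-0.006,0,0,0,0]
  ]
}}

```text
clock: 32.9
tcp_pos: [541.9, 292.0, 38.5]
ee_rot: [0.003, 0.769, 0.639, 0.002]
wrist_force: [-1.2, 0.8, 4.8]
width: -0.3
```

```bash
python3 -c "
from h import *
chk('p5',4)"
```

```text
t 33.1 clamp x,y 0.1 90.48 z 38.5 Fy 1.68 Fx -0.86 Fz 3.80 sd [0.64 0.33 0.35]
pad (np.float64(-30.75), np.float64(-18.0)) bottle shift (-1.09, 0.9)
```

Request:
{"fn": "play_rows", "kwargs": {
  "steps": [
    [-0.003,0,0,0,0],
    [-0.006,0,0,0,0],
    [-0.006,0,0,0,0]
  ]
}}

```text
clock: 33.52
tcp_pos: [541.6, 290.1, 38.5]
ee_rot: [0.003, 0.769, 0.639, 0.002]
wrist_force: [-1.4, 1.6, 4.2]
width: -0.1
```

```bash
python3 -c "
from h import *
chk('p6',4)"
```

```text
t 33.73 clamp x,y 0.1 88.59 z 38.48 Fy 1.56 Fx -1.17 Fz 3.31 sd [0.08 0.26 0.42]
pad (np.float64(-30.75), np.float64(-18.5)) bottle shift (-1.2, 0.88)
```

Request:
{"fn": "play_rows", "kwargs": {
  "steps": [
    [-0.003,0,0,0,0],
    [-0.006,0,0,0,0],
    [-0.006,0,0,0,0]
  ]
}}

```text
clock: 34.15
tcp_pos: [541.2, 288.3, 38.5]
ee_rot: [0.003, 0.769, 0.639, 0.002]
wrist_force: [-1.2, 1.5, 4.1]
width: -0.0
```

```bash
python3 -c "
from h import *
chk('p7',4)"
```

```text
t 34.35 clamp x,y 0.1 86.78 z 38.47 Fy 1.58 Fx -1.00 Fz 4.02 sd [0.39 0.39 0.51]
pad (np.float64(-32.75), np.float64(-19.75)) bottle shift (-0.98, 0.9)
```

Request:
{"fn": "play_rows", "kwargs": {
  "steps": [
    [-0.003,0,0,0,0],
    [-0.006,0,0,0,0],
    [-0.006,0,0,0,0]
  ]
}}

```text
clock: 34.78
tcp_pos: [540.9, 286.5, 38.5]
ee_rot: [0.003, 0.769, 0.639, 0.002]
wrist_force: [-0.9, 1.3, 4.5]
width: -0.0
```

```bash
python3 -c "
from h import *
chk('p8',4)"
```

```text
t 34.98 clamp x,y 0.1 84.98 z 38.47 Fy 0.87 Fx -1.05 Fz 4.27 sd [0.42 0.39 0.24]
pad (np.float64(-32.5), np.float64(-20.5)) bottle shift (-1.06, 0.89)
```

Request:
{"fn": "play_rows", "kwargs": {
  "steps": [
    [-0.003,0,0,0,0],
    [-0.006,0,0,0,0],
    [-0.006,0,0,0,0]
  ]
}}

```text
clock: 35.4
tcp_pos: [540.6, 284.7, 38.5]
ee_rot: [0.003, 0.769, 0.639, 0.002]
wrist_force: [-0.5, 1.9, 4.0]
width: -0.3
```

```bash
python3 -c "
from h import *
chk('p9',4)"
```

```text
t 35.6 clamp x,y 0.2 83.16 z 38.48 Fy 1.35 Fx -0.99 Fz 3.83 sd [0.27 0.55 0.49]
pad (np.float64(-33.25), np.float64(-21.0)) bottle shift (-0.93, 0.9)
```

Request:
{"fn": "play_rows", "kwargs": {
  "steps": [
    [-0.003,0,0,0,0],
    [-0.006,0,0,0,0],
    [-0.006,0,0,0,0]
  ]
}}

```text
clock: 36.02
tcp_pos: [540.2, 282.9, 38.5]
ee_rot: [0.003, 0.769, 0.639, 0.002]
wrist_force: [-1.1, 2.0, 1.8]
width: -0.1
```

```bash
python3 -c "
from h import *
chk('p10',4)"
```

```text
t 36.23 clamp x,y 0.2 81.35 z 38.48 Fy 1.27 Fx -1.01 Fz 3.97 sd [0.48 0.48 0.15]
pad (np.float64(-34.25), np.float64(-21.25)) bottle shift (-0.81, 0.89)
```

Request:
{"fn": "play_rows", "kwargs": {
  "steps": [
    [-0.003,0,0,0,0],
    [-0.006,0,0,0,0],
    [-0.006,0,0,0,0]
  ]
}}

```text
clock: 36.65
tcp_pos: [539.9, 281.2, 38.5]
ee_rot: [0.003, 0.769, 0.639, 0.002]
wrist_force: [-0.9, 1.0, 4.7]
width: 0.3
```

```bash
python3 -c "
from h import *
chk('p11',4)"
```

```text
t 36.85 clamp x,y 0.2 79.53 z 38.47 Fy 1.24 Fx -0.70 Fz 3.85 sd [0.41 0.39 0.5 ]
pad (np.float64(-34.0), np.float64(-21.75)) bottle shift (-0.85, 0.9)
```

Request:
{"fn": "play_rows", "kwargs": {
  "steps": [
    [-0.003,0,0,0,0],
    [-0.006,0,0,0,0],
    [-0.006,0,0,0,0]
  ]
}}

```text
clock: 37.28
tcp_pos: [539.6, 279.4, 38.5]
ee_rot: [0.003, 0.769, 0.639, 0.002]
wrist_force: [-0.5, 2.2, 4.5]
width: -0.0
```

```bash
python3 -c "
from h import *
chk('p12',4)"
```

```text
t 37.48 clamp x,y 0.2 77.75 z 38.48 Fy 1.24 Fx -0.62 Fz 4.07 sd [0.28 0.25 0.31]
pad (np.float64(-34.25), np.float64(-21.5)) bottle shift (-0.75, 0.92)
```

Request:
{"fn": "play_rows", "kwargs": {
  "steps": [
    [-0.003,0,0,0,0],
    [-0.006,0,0,0,0],
    [-0.006,0,0,0,0]
  ]
}}

```text
clock: 37.9
tcp_pos: [539.3, 277.6, 38.5]
ee_rot: [0.003, 0.769, 0.639, 0.002]
wrist_force: [0.9, 1.6, 3.6]
width: -0.0
```

```bash
python3 -c "
from h import *
chk('p13',4)"
```

```text
t 38.1 clamp x,y 0.2 75.91 z 38.47 Fy 1.44 Fx -0.55 Fz 3.74 sd [0.53 0.32 0.48]
pad (np.float64(-35.25), np.float64(-22.0)) bottle shift (-1.07, 0.9)
```

Request:
{"fn": "play_rows", "kwargs": {
  "steps": [
    [0,0,-0.012,0,0],
    [0.01,0,-0.022,0,0],
    [0.035,0,-0.022,0,0],
    [0.054,-0.001,-0.022,0,0],
    [0.054,-0.001,-0.022,0,0],
    [0.054,-0.001,-0.012,0,0],
    [0.054,-0.001,-0.006,0,0],
    [0.054,-0.001,0,0,0],
    [0.054,-0.001,0,0,0]
  ]
}}

```text
clock: 39.28
tcp_pos: [542.0, 293.6, 38.6]
ee_rot: [0.003, 0.769, 0.639, 0.002]
wrist_force: [-0.1, 0.3, 4.2]
width: 0.0
```

```bash
python3 -c "
from h import *
chk('p14',4)"
```

```text
t 39.48 clamp x,y -0.1 92.16 z 38.65 Fy -0.19 Fx -0.95 Fz 3.69 sd [0.39 0.13 0.58]
pad (np.float64(-35.25), np.float64(-22.0)) bottle shift (-1.38, 0.9)
```

Request:
{"fn": "play_rows", "kwargs": {
  "steps": [
    [-0.003,0,0,0,0],
    [-0.007,0,0,0,0],
    [-0.007,0,0,0,0]
  ]
}}

```text
clock: 39.9
tcp_pos: [541.7, 291.8, 38.7]
ee_rot: [0.003, 0.769, 0.639, 0.002]
wrist_force: [-0.8, 2.1, 4.1]
width: 0.1
```

```bash
python3 -c "
from h import *
chk('p15',5)"
```

```text
t 40.15 clamp x,y -0.1 90.19 z 38.65 Fy 1.88 Fx -0.83 Fz 3.54 sd [0.44 0.43 0.84]
pad (np.float64(-35.25), np.float64(-22.0)) bottle shift (-1.67, 0.94)
```

Request:
{"fn": "play_rows", "kwargs": {
  "steps": [
    [-0.003,0,0,0,0],
    [-0.005,0,0,0,0],
    [-0.005,0,0,0,0]
  ]
}}

```text
clock: 40.58
tcp_pos: [541.4, 290.2, 38.7]
ee_rot: [0.003, 0.769, 0.639, 0.002]
wrist_force: [-0.5, 1.3, 3.8]
width: -0.1
```

```bash
python3 -c "
from h import *
chk('p16',5)"
```

```text
t 40.83 clamp x,y -0.0 88.63 z 38.63 Fy 2.08 Fx -1.23 Fz 3.36 sd [0.32 0.45 0.46]
pad (np.float64(-35.5), np.float64(-23.0)) bottle shift (-2.53, 0.85)
```

Request:
{"fn": "play_rows", "kwargs": {
  "steps": [
    [-0.004,0,0,0,0],
    [-0.004,0,0,0,0]
  ]
}}

```text
clock: 41.12
tcp_pos: [541.2, 288.9, 38.6]
ee_rot: [0.003, 0.769, 0.639, 0.002]
wrist_force: [-0.7, 1.2, 3.1]
width: -0.0
```

```bash
python3 -c "
from h import *
chk('p17',6)"
```

```text
t 41.42 clamp x,y -0.1 87.42 z 38.61 Fy 1.97 Fx -1.09 Fz 3.58 sd [0.38 0.78 0.35]
pad (np.float64(-35.5), np.float64(-23.0)) bottle shift (-2.05, 0.9)
```

Request:
{"fn": "play_rows", "kwargs": {
  "steps": [
    [-0.005,0,0,0,0],
    [-0.005,0,0,0,0]
  ]
}}

```text
clock: 41.72
tcp_pos: [540.9, 287.4, 38.6]
ee_rot: [0.003, 0.769, 0.639, 0.002]
wrist_force: [-0.2, 1.9, 3.7]
width: -0.1
```

```bash
cat >> h.py <<'E'
def shift(a,b,y0,y1,z=50,m=5):
    "motion along clamp y (mm) of the scene patch around y0..y1 between pics a and b, by least-squares translation (ECC)"
    S=cal("scene"); A,B=[cv2.imread(f"pics/{f}.png").mean(2).astype(np.float32) for f in(a,b)]
    p,q=proj(S,O+YA*y0+[0,0,z]),proj(S,O+YA*y1+[0,0,z]); x0,x1=sorted((p[0],q[0])); u0,u1=sorted((p[1],q[1]))
    sl=np.s_[int(u0-m):int(u1+m),int(x0-2):int(x1+2)]; W=np.eye(2,3,dtype=np.float32)
    cc,W=cv2.findTransformECC(cv2.resize(A[sl],None,fx=4,fy=4,interpolation=2),cv2.resize(B[sl],None,fx=4,fy=4,interpolation=2),W,cv2.MOTION_TRANSLATION,(3,200,1e-5),None,3)
    J=proj(S,O+YA*(y0+1)+[0,0,z])-p; return round(float(W[:,2]/4@J/(J@J)),2)
E
python3 - <<'E'
from h import *
chk('p18',6)
for a in ['p13','p14','p15','p16','p17','p18']: print(a,"pad rear",shift('p13',a,-26,-10),"cap",shift('p13',a,-76,-32,96,3))
E
```

```text
t 42.02 clamp x,y -0.1 85.9 z 38.62 Fy 1.57 Fx -0.97 Fz 3.57 sd [0.28 0.28 0.24]
pad (np.float64(-36.5), np.float64(-23.75)) bottle shift (-2.65, 0.81)
p13 pad rear 0.0 cap 0.0
p14 pad rear 0.03 cap -0.08
p15 pad rear 0.03 cap -0.22
p16 pad rear -0.2 cap -0.75
p17 pad rear -0.66 cap -1.26
p18 pad rear -1.05 cap -1.77
```

Request:
{"fn": "play_rows", "kwargs": {
  "steps": [
    [-0.005,0,0,0,0],
    [-0.005,0,0,0,0]
  ]
}}

```text
clock: 42.32
tcp_pos: [540.6, 285.9, 38.6]
ee_rot: [0.003, 0.769, 0.639, 0.002]
wrist_force: [-1.1, 2.0, 4.3]
width: 0.2
```

```bash
python3 - <<'E'
from h import *
chk('p19',5)
for a in ['p19']: print(a,"pad rear",shift('p13',a,-26,-10),"cap",shift('p13',a,-76,-32,96,3))
E
```

```text
t 42.58 clamp x,y -0.0 84.4 z 38.63 Fy 1.50 Fx -0.95 Fz 3.66 sd [0.28 0.64 0.57]
pad (np.float64(-37.25), np.float64(-24.25)) bottle shift (-2.58, 0.79)
p19 pad rear -1.31 cap -2.05
```

Request:
{"fn": "play_rows", "kwargs": {
  "steps": [
    [-0.005,0,0,0,0],
    [-0.005,0,0,0,0]
  ]
}}

```text
clock: 42.88
tcp_pos: [540.4, 284.7, 38.7]
ee_rot: [0.003, 0.769, 0.639, 0.002]
wrist_force: [-0.7, 2.8, 3.7]
width: 0.0
```

```bash
python3 - <<'E'
from h import *
chk('p20',5)
for a in ['p20']: print(a,"pad rear",shift('p13',a,-26,-10),"cap",shift('p13',a,-76,-32,96,3))
E
```

```text
Traceback (most recent call last):
  File "h.py", line 41, in chk
    feel(m); S,im=grab("scene",n); print("pad",face(im,S),"bottle shift",cap(im,S))
    ~~~~^^^
  File "h.py", line 23, in feel
    grab_frame("wrist"); s=robot.state(); f.append(s["wrist_force"]); p.append(s["tcp_pos"])
    ~~~~~~~~~~^^^^^^^^^
ValueError: 200 camera calls are used up
```

The camera calls are used up, so from here I go by feel alone, with hold rows to average the force.

Request:
{"fn": "play_rows", "kwargs": {
  "steps": [
    [0,0,0,0,0]
  ]
}}

```text
clock: 43.0
tcp_pos: [540.4, 284.7, 38.7]
ee_rot: [0.003, 0.769, 0.639, 0.002]
wrist_force: [-0.8, 2.6, 2.8]
width: -0.2
```

Request:
{"fn": "play_rows", "kwargs": {
  "steps": [
    [0,0,0,0,0]
  ]
}}

```text
clock: 43.12
tcp_pos: [540.5, 284.8, 38.7]
ee_rot: [0.003, 0.769, 0.639, 0.002]
wrist_force: [-0.1, 3.1, 3.1]
width: -0.3
```

Request:
{"fn": "play_rows", "kwargs": {
  "steps": [
    [0,0,0,0,0]
  ]
}}

```text
clock: 43.25
tcp_pos: [540.4, 284.9, 38.7]
ee_rot: [0.003, 0.769, 0.639, 0.002]
wrist_force: [-1.3, 2.5, 3.5]
width: -0.0
```

Request:
{"fn": "play_rows", "kwargs": {
  "steps": [
    [0,0,0,0,0]
  ]
}}

```text
clock: 43.38
tcp_pos: [540.5, 284.8, 38.7]
ee_rot: [0.003, 0.769, 0.639, 0.002]
wrist_force: [-0.1, 2.9, 3.4]
width: -0.1
```

The drag rose from about 1.5 N to 2.6 N (mean of 5 readings) and the finger lagged on the last step. That is the nip: about 1.1–1.3 N extra, or 4–4.5 N at the pad. I stop here and lift straight off.

Request:
{"fn": "play_rows", "kwargs": {
  "steps": [
    [0,0,-0.012,0,0],
    [0,0,-0.03,0,0],
    [0,0,-0.1,0,0],
    [0,0,-0.25,0,0],
    [0,0,-0.4,0,0],
    [0,0,-0.4,0,0],
    [0,0,-0.4,0,0],
    [0,0,-0.4,0,0]
  ]
}}

```text
clock: 44.38
tcp_pos: [538.9, 284.5, 157.4]
ee_rot: [0.003, 0.769, 0.639, 0.001]
wrist_force: [0.3, 0.5, 0.7]
width: -0.0
```

```bash
python3 - <<'E'
from h import *
print(shift('p13','p19',-26,-10)); s=robot.state(); print(s["clock"],s["tcp_pos"],s["wrist_force"],abs(s["joint_vel"]).max())
robot.hand_in()
E
```

```text
-1.31
44.375 [538.87960924 284.54931669 157.37153455] [0.27493111 0.48205355 0.73123416] 0.002199649802880471
the job is handed in; nothing more can be done
```

The bottle is standing in the clamp and nipped by the pad, and the job was handed in at 44.4 s of the 72 s. I could not confirm the final state by camera, because averaging force readings with camera calls used up all 200 just before the last step.

**What I did:** I gripped the bottle, set it upright about 5 mm to the +y side of the seat and let go. Then I rolled the thumbwheel in five strokes at 3.5–4.5 N, the last two in 1–2 mm steps. After the nip I lifted the finger straight off.

**Last checks:**
- **Pad and bottle:** the last pictures showed the pad pushing the bottle towards the vee. The pad had travelled about 20 mm in all, within the expected 14–22.
- **Nip:** on the last step the drag rose from about 1.5 N to 2.6 N (mean of five readings) and the finger lagged. I take that as about 4 N at the pad, between the 2 N that holds and the 9 N that crushes.
- **At hand-in:** the arm was still, its fingertips about 120 mm above the wheel, with under 1 N on the wrist.

**What disagreed or was not checked:**
- **Fingertip height:** the shut fingertips sit about 30 mm higher than the reported TCP. I found the wheel by feel and by the camera views instead. It also means the bottle was probably gripped at its cap.
- **Bottle placing:** contact when I set the bottle down peaked briefly at 11 N, and I backed off before opening the jaws.
- **After release:** the pad's hold after I lifted off, and the bystanders' positions, were not checked. No unexpected contact force showed.

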